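Zero the ratchet carousel

TASK

The bottle carousel has been indexed too far: flip the pawl with the red tab up and over so that it rests clear of the ratchet teeth, then turn the carousel backward (clockwise seen from above) by its black knob until its lug sits against the blue home stop, and press it there for about a second with some 12 N, never more than 18 N. Then flip the pawl back down onto the teeth and let go, with the carousel still home. Do not force the carousel against the engaged pawl, and leave everything else alone.

Things in the scene. Friction and masses are not known exactly. Their poses are not given: they have to be found in the camera images.
- stand: Fixed carousel stand, a round grey foot 252 mm in diameter and 12 mm thick on the desk. Origin: centre of the underside, on the carousel's vertical axis. In its own frame the pawl sits on the -y side; it is turned by some yaw on the desk.
- carousel: White disc 182 mm across, top 44 mm above the desk, turning on the vertical axis (drag about 1.4 N at the knob; stays where left). 3 fixed bottles on it reach 121 mm. Origin on the axis at desk height; its yaw minus the stand's is its turn, growing counterclockwise (forward). Starts 0.65 to 1.4 rad forward of the stop; the engaged pawl blocks backward turning within a tooth (0.26 rad).
- knob (a point): Axis of the black upright knob on the carousel's lug, 18 mm in diameter (23 mm head), 108 mm from the carousel axis, standing from 42 to 100 mm above the desk; the point is at 88 mm height. The lug under it is 20 mm wide, 28 to 42 mm above the desk.
- lug_face (a point): Centre of the lug's backward (clockwise) face, 108 mm from the axis, 10 mm clockwise of the knob's axis, 35 mm above the desk: it meets the stop.
- stop: Fixed blue stop block with a rubber face on the stand's foot, top 42 mm above the desk (a screw head to 45 mm), 24 mm radial, its far side 23 mm clockwise of its face. It is set at a different angle each time. Origin on the carousel axis.
- stop_face (a point): Centre of the rubber face of the stop, 108 mm from the axis, 35 mm above the desk, facing counterclockwise. Home: the lug's face bears on it (both points together); it is rigid, so find it by force.
- pawl (a joint): Pawl angle: 0 level; engaged it reads 0 to 0.17, as the nose rests anywhere on the slope of one of the 24 steel rim teeth (8 mm high, 76 to 90 mm from the axis). Grows as the nose lifts; its weight balances near 1.4; beyond that it falls over to its rest at 1.9, clear of the teeth, and stays there; below that it falls back onto the teeth.
- pawl_pivot (a point): Centre of the pawl's horizontal pivot, 66 mm above the desk, at x -55, y -83 mm in the stand's frame; the pivot's axis is the stand's y. At 0 the arm points along the stand's +x; lifting swings it up and over toward the stand's -x.
- pawl_tab (a point): Centre of the pawl's red round grip tab, a disc 22 mm across, 14 mm thick along the stand's y: pinch it from above, fingers closing along the stand's y. At pawl angle 0 it is 50 mm along the stand's +x from the pivot and 18 mm above it (84 mm above the desk); it swings about the pivot with the pawl. 25 mm or more is free on both sides; tooth tips are 52 mm above the desk.
- beaker: Small glass beaker, 76x64x80 mm, loose bystander at the left. Origin under its centre.
- jar: Clear jar of white salt, 60 mm in diameter, 80 mm high, loose bystander at the right. Origin under its centre.
- marker: White marker with a blue cap, 135 mm long, 16 mm thick, lying loose at the near right. Origin under its centre.
- pen: Blue pen, 145 mm long, 9 mm thick, lying loose at the near left. Origin under its centre.

How it is judged:
By the outcome, as a careful person would: the job done as asked, in the order asked, and still so for the second after the job is handed in, with the robot touching nothing.
It also fails if it takes over 72 s, if anything falls off the work surface, if the arm or the gripper's body presses on something with over 40 N, if the wrist force passes 120 N, or if a joint passes its speed limit or range.

ROBOT

A 7-joint arm with a two-finger parallel gripper is mounted at the origin on a cart in front of the work surface, level with it; the furniture and walls round the work are solid. World frame = base frame: x ahead of the robot, y to its left, z up, the work surface at z = 0. Lengths are in m, angles in rad, forces in N, time in s.
With the tool pointing down it reaches from about 0.35 to 0.9 m from the base axis. Payload 8.1 kg.
Tool frame: the origin (TCP) lies at the very end of the fingers, on their centre line; the grasp point (between the pads) lies 19 mm behind it; z points along the fingers, y is the line along which they close (so a half turn about z gives the same grasp; the last joint's range is limited). The gripper opens to 92 mm and grips with 3 to 60 N. Pads are 19 mm wide; open, the fingers measure 130 mm over their backs; the gripper's body (75 mm by 190 mm) begins 47 mm behind the grasp point.
Start: joints at [-1.334, 0.434, 0.025, 1.573, -0.012, 1.134, -0.075], TCP at [0.208, 0.589, 0.227] pointing down, gripper open.
Joint ranges: [-2.62, 2.62], [-0.44, 2.09], [-1.27, 1.32], [0.08, 2.57], [-1.32, 4.46], [0.12, 2], [-2.74, 2.74]. Speed limits (rad/s): [2.22, 2.22, 3.01, 3.01, 3.14, 3.14, 3.14].

INTERFACE

Orientations are given as a unit quaternion [w, x, y, z].
In Python, from cell import manip gives the robot as it stands. Calls block until the motion is done:
- manip.move_to(position, orientation): joint-space move of the TCP to a pose.
- manip.move_linear(position, rotation=None, speed=0.15, threshold=None): straight line of the TCP; rotation=None keeps the orientation; speed is the mean speed in m/s. With threshold (N) it stops when the force on the tool has changed by that much, and returns True; else False.
- manip.set_joints(angles): joint-space move.
- manip.gripper_open() and manip.close_gripper(): open the fingers fully, or close them until they stop; the grip force is fixed at half the most.
- manip.wait(seconds).
- manip.inverse_kinematics(position, orientation): joint angles nearest the present ones, or None.
- manip.capture(name): name is "side" or "top"; returns a dict with "frame" (400x640x3 uint8, red, green, blue), "vertical_fov" (degrees; the focal length in pixels is half the picture's height over the tangent of half this angle, whatever the lens; pixels are square), "cx", "cy" (the principal point, pixels), "D" ([k1, k2, p1, p2, k3] as OpenCV has them; the pictures are not rectified), "R" (3x3) and "t" (3): a world point X has camera coordinates R X + t. Camera axes: x right, y down, z forward; pixel columns grow to the right and rows downward; lengths in m; the calibration is good to about 2 mm. A picture is of the moment at which its call begins. There is no depth.
A pose or a line that the arm cannot do raises manip.MotionError and nothing moves.
- manip.hand_in(): hands the job in; it is judged then, once.
Readings, each from a call of its own:
- manip.read_time_s(): time.
- manip.read_joint_pos(): joint angles.
- manip.read_dq(): joint speeds.
- manip.read_joint_efforts(): joint torques, N m.
- manip.read_ee_pos(): TCP position.
- manip.read_eef_rot(): TCP orientation.
- manip.read_force(): force on the tool from outside, world axes, zero at the start.
- manip.read_torque(): the same for the moment, N m.
- manip.read_gripper_width(): finger opening in m.
- manip.read_gripper_force(): force on a finger pad.
Only numpy, scipy, OpenCV 4.12 (cv2) and the standard library are available. Lean on these libraries where they do the work, as an engineer would, in place of code of your own. Each camera call takes 0.05 s, during which the arm holds its last target. There are 200 camera calls.

## Working session

There is one attempt and no reset: what is moved stays moved. The work goes in short steps, each a Python script; the robot and the scene stay as the last script left them, time stands still between calls to the robot, and variables do not carry over. Pictures are saved under pics/ and viewed, at most 10 in all, crops included, and the job is handed in when it is done.

```bash
ls; mkdir -p pics
python3 - <<'E'
from cell import manip
import cv2,pickle
d={}
for n in("side","top"):
    c=manip.capture(n);d[n]=c
    cv2.imwrite(f"pics/{n}0.png",c["frame"][:,:,::-1])
    print(n,c["vertical_fov"],c["cx"],c["cy"],c["D"],c["R"],c["t"])
pickle.dump(d,open("c0.pkl","wb"))
print(manip.read_eef_rot(),manip.read_time_s(),manip.read_force())
E
```

```text
cell.py
pics
side 48.96962985126725 329.7231189370676 192.5938282772491 [0.03379135 0.         0.         0.         0.        ] [[-0.99415102 -0.10755907 -0.00973636]
 [-0.0365677   0.42006974 -0.90675477]
 [ 0.10161965 -0.90109514 -0.42154595]] [0.50403217 0.04507517 1.25523589]
top 45.94472404598699 315.6751549352213 207.70239823051284 [-0.02327371  0.          0.          0.          0.        ] [[ 6.22432638e-02 -9.98060758e-01  7.06319139e-04]
 [-9.74501768e-01 -6.09268518e-02 -2.15949583e-01]
 [ 2.15573838e-01  1.27530976e-02 -9.76404260e-01]] [0.06425033 0.53495793 1.134645  ]
[-6.59389073e-05  1.69120027e-01  9.85595196e-01 -7.21816249e-04] 0.1 [ 0.70050688 -1.22462575 -0.20958898]
```

View pics/side0.png

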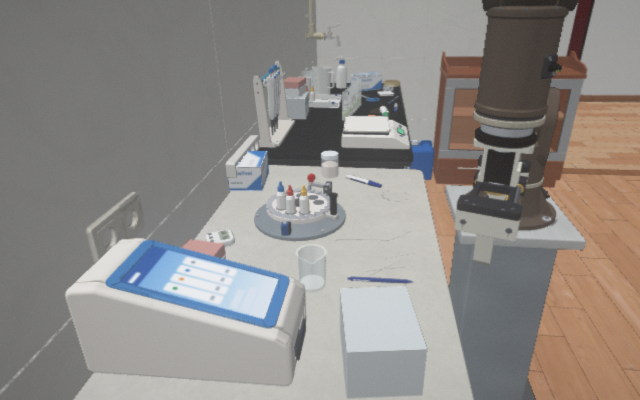

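View pics/top0.png

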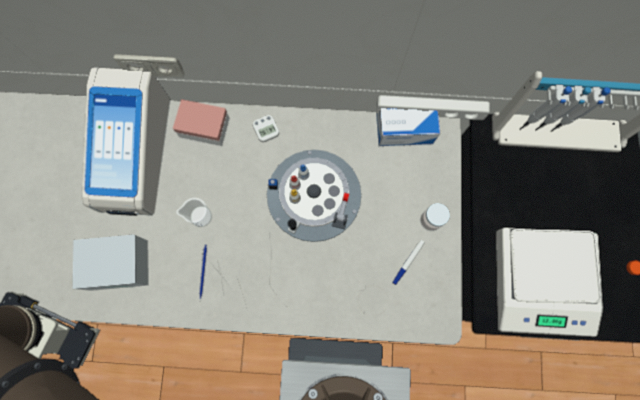

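Top view: the carousel is centred near (314,195), the red tab at (346,197), the black knob at (292,224) and the blue stop at (273,184). Side view: the tab is at (311,177), the knob at (333,203) and the stop at (286,228). Next I'll enlarge both.

Run:
```python
import cv2
a=cv2.imread("pics/top0.png")[145:245,260:370];b=cv2.imread("pics/side0.png")[165:240,250:350]
cv2.imwrite("pics/topc.png",cv2.resize(a,None,fx=6,fy=6,interpolation=cv2.INTER_CUBIC)[:600])
cv2.imwrite("pics/sidec.png",cv2.resize(b,None,fx=8,fy=8,interpolation=cv2.INTER_CUBIC))
```

```text
(no output)
```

View pics/topc.png

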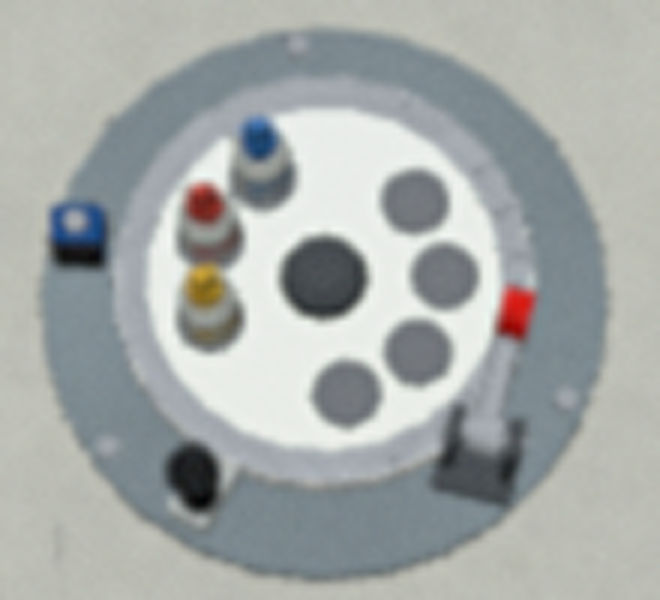

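View pics/sidec.png

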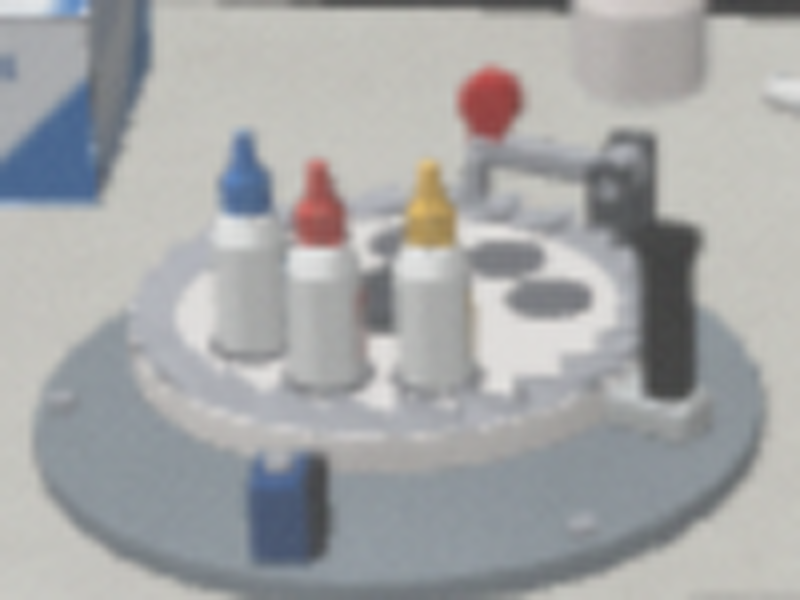

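```bash
cat > v.py <<'E'
import numpy as np,cv2
def K(c):
    f=200/np.tan(np.radians(c["vertical_fov"])/2); return np.array([[f,0,c["cx"]],[0,f,c["cy"]],[0,0,1]])
def norm(c,p): return cv2.undistortPoints(np.array(p,float).reshape(-1,1,2),K(c),np.array(c["D"]))[:,0]
def plane(c,p,z):
    n=norm(c,p);d=np.c_[n,np.ones(len(n))]@c["R"];o=-c["R"].T@c["t"]
    return o+d*((z-o[2])/d[:,2])[:,None]
def tri(a,p,b,q):
    P=[np.c_[c["R"],c["t"]] for c in(a,b)]
    X=cv2.triangulatePoints(P[0],P[1],norm(a,[p]).T,norm(b,[q]).T)[:,0]; return X[:3]/X[3]
def proj(c,X): return cv2.projectPoints(np.array(X,float).reshape(-1,1,3),cv2.Rodrigues(c["R"])[0],c["t"],K(c),np.array(c["D"]))[0][:,0]
def full(p,x0,y0,s): return (np.array(p,float)+.5)/s-.5+[x0,y0]
E
cat > a.py <<'E'
from v import *;import pickle
from scipy.optimize import least_squares
d=pickle.load(open("c0.pkl","rb"));T,S=d["top"],d["side"]
t=lambda *p:full(p,260,145,6)
s=lambda *p:full(p,250,165,8)
def circ(X):
    r=least_squares(lambda q:np.hypot(X[:,0]-q[0],X[:,1]-q[1])-q[2],[.5,0,.12]);return r.x
ft=plane(T,[t(42,290),t(607,300),t(320,28),t(320,578),t(100,128),t(545,125),t(100,470),t(540,480)],.012)
fs=plane(S,[s(34,425),s(765,405),s(60,500),s(180,560),s(400,587),s(620,545),s(730,475)],.012)
print("foot",circ(ft),circ(fs))
C=(circ(ft)+circ(fs))[:2]/2
for n,p,q in[("tab",t(516,312),s(491,102)),("knobtop",t(193,466),s(668,230)),("screw",t(76,220),s(276,460)),("pivot",t(485,455),s(612,190))]:
    X=tri(T,p,S,q);print(n,X,"r,ang",np.hypot(*(X[:2]-C)),np.arctan2(*(X[:2]-C)[::-1]))
c=plane(T,[t(323,277)],.046)[0];print("hub~",c)
E
python3 a.py
```

```text
foot [0.57741111 0.10586772 0.1252941 ] [0.57785373 0.11275862 0.12500119]
tab [0.55694075 0.02482376 0.08671401] r,ang 0.08698624204912765 -1.810971570184265
knobtop [0.48110008 0.15256852 0.09899832] r,ang 0.10578052057960882 2.7203267473426154
screw [0.59766079 0.21462188 0.04302276] r,ang 0.1071963649380021 1.3828536600804102
pivot [0.50748104 0.03341972 0.05691476] r,ang 0.10334908045872368 -2.3168975115762684
hub~ [0.57693768 0.10621778 0.046     ]
```

```bash
cat > h.py <<'E'
import numpy as np
from scipy.spatial.transform import Rotation as R
from cell import manip as m
C=np.array([.5772,.1068]);YAW=-.172
def q(a):  # tool down, finger axis y at world angle a
    y=np.array([np.cos(a),np.sin(a),0]);z=np.array([0,0,-1.])
    r=R.from_matrix(np.c_[np.cross(y,z),y,z]).as_quat();return [float(v) for v in (r[3],r[0],r[1],r[2])]
QP=q(np.pi/2+YAW)
def st(x,y): c,s=np.cos(YAW),np.sin(YAW);return C+[c*x-s*y,s*x+c*y]
def tab(th,dz=0):  # TCP for pawl angle
    c,s=np.cos(th),np.sin(th)
    p=st(-.055+.05*c-.018*s,-.083);return [*p,.066+.05*s+.018*c-.019+dz]
def rep(n=""): print(n,"t%.2f"%m.read_time_s(),"p",np.round(m.read_ee_pos(),4),"F",np.round(m.read_force(),1),"w %.4f g %.1f"%(m.read_gripper_width(),m.read_gripper_force()),flush=True)
def snap(n):
    import cv2,pickle
    o=[]
    for k in("top","side"):
        c=m.capture(k);f=c["frame"][:,:,::-1];pickle.dump(c,open(f"{n}_{k}.pkl","wb"))
        f=f[145:245,260:370] if k=="top" else f[140:240,245:355]
        o.append(cv2.resize(f,(400,364),interpolation=cv2.INTER_CUBIC))
    cv2.imwrite(f"pics/{n}.png",np.hstack(o))
E
python3 - <<'E'
from h import *
print(tab(.06,.002))
p=tab(.06,.002)
m.move_to([p[0],p[1],.20],QP);rep("above")
print(m.move_linear(p,speed=.12,threshold=8));rep("down")
m.close_gripper();rep("closed")
snap("grip")
E
```

```text
[np.float64(0.55691599293043), np.float64(0.026080611810815307), np.float64(0.0699658100428059)]
above t2.46 p [0.557  0.0272 0.1999] F [-0.1 -0.4 -0.2] w 0.0918 g 0.0
False
down t3.69 p [0.5575 0.0261 0.0706] F [ 0.2 -0.5  0. ] w 0.0920 g 0.0
closed t4.88 p [0.557  0.0264 0.07  ] F [0.3 2.  0.2] w 0.0140 g 30.0
```

View pics/grip.png

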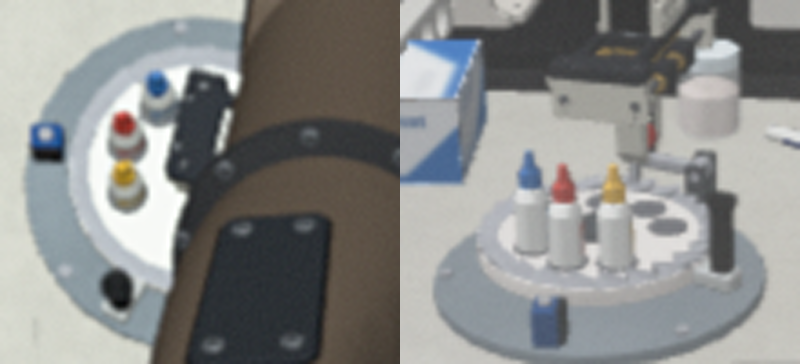

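The tab is pinched at 14 mm width. In the side view (650,138) it sits a few mm off the pads' middle, which is acceptable. Next I flip it.

Run:
```python
from h import *
for th in np.linspace(.06,1.8,10)[1:]:
    m.move_linear(tab(th,.002),speed=.08);rep("%.2f"%th)
snap("flip1")
```

```text
0.25 t5.25 p [0.5517 0.0273 0.0791] F [-0.9  3.1 -0.1] w 0.0139 g 30.0
0.45 t5.53 p [0.5453 0.0285 0.087 ] F [-1.1  4.2 -0.1] w 0.0139 g 30.0
0.64 t5.80 p [0.5378 0.0298 0.0934] F [-1.4  4.7  0.4] w 0.0137 g 30.0
0.83 t6.08 p [0.5295 0.0313 0.0984] F [1.2 6.  1.3] w 0.0135 g 30.0
1.03 t6.35 p [0.5205 0.0329 0.1017] F [2.  4.8 1.5] w 0.0139 g 30.0
1.22 t6.62 p [0.5111 0.0347 0.1031] F [3.4 4.6 3.9] w 0.0137 g 30.0
1.41 t6.90 p [0.5015 0.0364 0.1025] F [3.1 4.2 7.6] w 0.0139 g 30.0
1.61 t7.17 p [0.4916 0.0383 0.0996] F [ 2.   4.8 10.1] w 0.0139 g 30.0
1.80 t7.45 p [0.482  0.04   0.0946] F [0.6 7.8 7.6] w 0.0138 g 30.0
```

View pics/flip1.png

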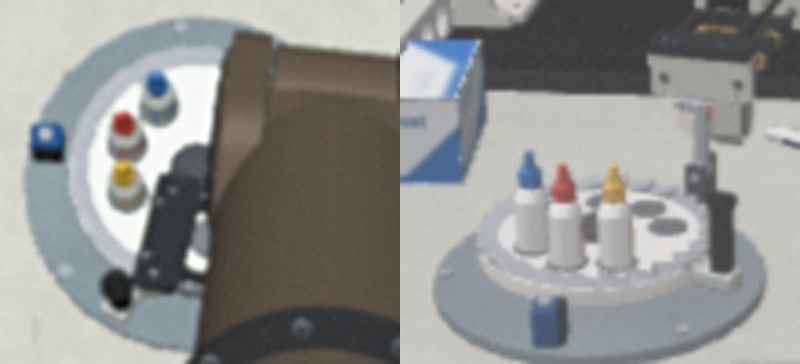

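The arm is upright or past it (side view, around (703,140)). I'll go a little further, release and check.

Run:
```python
from h import *
m.move_linear(tab(1.9,.002),speed=.06);rep()
m.gripper_open();rep("open")
p=tab(1.9,.002);p[2]=.20
m.move_linear(p,speed=.15);rep()
phi=2.694;P=C+.108*np.array([np.cos(phi),np.sin(phi)])
m.move_to([*P,.16],q(phi-np.pi/2));rep("knob above");print(m.read_joint_pos())
snap("flip2")
```

```text
t7.80 p [0.4776 0.0408 0.0914] F [-0.8  7.6  8.4] w 0.0131 g 30.0
open t9.09 p [0.4761 0.0401 0.0905] F [ 0.1  0.1 -0.6] w 0.0915 g 0.0
 t9.97 p [0.4756 0.0401 0.1993] F [ 0.4  0.5 -0.7] w 0.0918 g 0.0
knob above t10.53 p [0.479  0.1538 0.1587] F [ 0.1 -0.6  0.2] w 0.0917 g 0.0
[-0.75644664  0.3243876   0.43409615  1.97692097 -0.17380498  0.8787677
  0.89470674]
```

View pics/flip2.png

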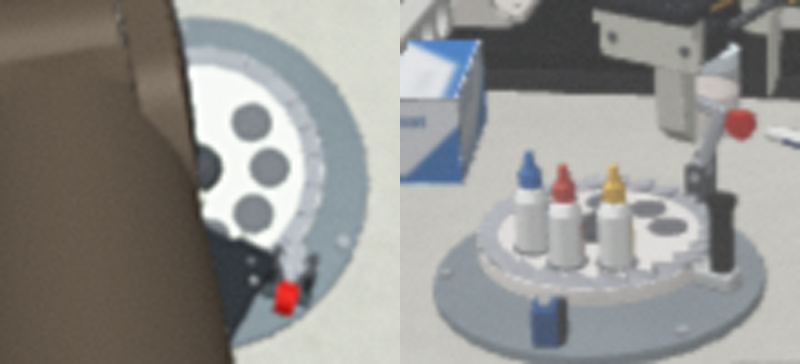

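The pawl rests flipped over, with the tab at (740,123) in the side half and (286,297) in the top half. Next I grasp the knob and turn.

```bash
cat >> h.py <<'E'
def kn(phi,z=.0695,r=.108): return [*(C+r*np.array([np.cos(phi),np.sin(phi)])),z]
def tan(phi): # force on tool, counterclockwise tangential and radial
    f=np.array(m.read_force())[:2];u=np.array([np.cos(phi),np.sin(phi)]);return f@[-u[1],u[0]],f@u
E
python3 - <<'E'
from h import *
phi=2.694
print("ik",m.inverse_kinematics(kn(1.55),q(1.55-np.pi/2)))
print(m.move_linear(kn(phi),speed=.1,threshold=8));rep("down")
m.close_gripper();rep("closed")
while phi>1.72:
    phi-=.0974/1
    m.move_linear(kn(phi),q(phi-np.pi/2),speed=.06)
    t=tan(phi);print("%.3f tan %.1f rad %.1f w %.4f"%(phi,*t,m.read_gripper_width()))
    if t[0]>6: break
rep()
snap("knob1")
E
```

```text
ik [-0.84812598  0.65394133  0.61963114  1.79026735 -0.48718197  0.85509528
 -0.01919661]
False
down t11.68 p [0.4803 0.1536 0.07  ] F [-0.1  0.5  0. ] w 0.0917 g 0.0
closed t12.82 p [0.4798 0.1536 0.0695] F [-0.4 -0.2  0.8] w 0.0173 g 30.0
2.597 tan -1.3 rad 1.3 w 0.0176
2.499 tan -0.5 rad 0.3 w 0.0172
2.402 tan -0.7 rad 0.8 w 0.0175
2.304 tan -2.3 rad 1.2 w 0.0174
2.207 tan -0.2 rad 0.9 w 0.0172
2.110 tan -1.1 rad 2.6 w 0.0176
2.012 tan -1.2 rad 1.7 w 0.0171
1.915 tan -1.1 rad 1.9 w 0.0174
1.817 tan -1.3 rad 2.9 w 0.0170
1.720 tan -0.4 rad 3.1 w 0.0174
1.623 tan -0.7 rad 2.9 w 0.0174
 t16.40 p [0.5716 0.2146 0.0695] F [0.6 2.9 1.2] w 0.0174 g 30.0
```

View pics/knob1.png

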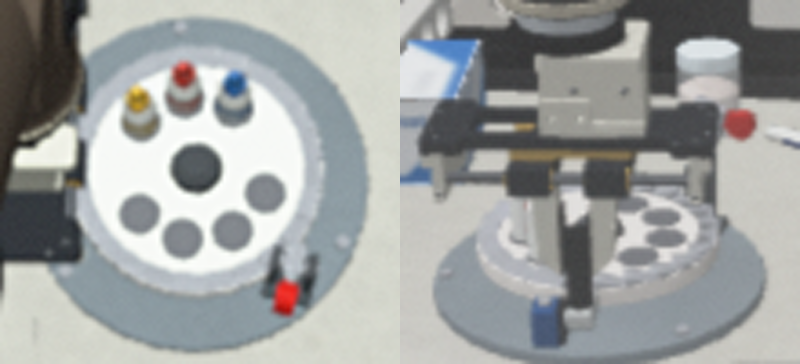

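The carousel has turned and the lug sits next to the stop (570,318), with the pawl still flipped at (740,123). Now a guarded approach, then the press.

```bash
cat > press.py <<'E'
from h import *
def avg(phi,n=5):
    a=[]
    for _ in range(n): m.wait(.02);a.append(tan(phi))
    return np.mean(a,0)
phi=1.623;b=avg(phi);print("base",b)
hit=False
while not hit and phi>1.45:
    phi-=.02
    hit=m.move_linear(kn(phi),q(phi-np.pi/2),speed=.012,threshold=4)
x=np.array(m.read_ee_pos())[:2]-C;phi=np.arctan2(x[1],x[0]);rr=np.hypot(*x)
print(hit,"phi %.4f"%phi,rr,avg(phi));rep()
E
python3 press.py
```

```text
base [-0.97015724  3.0801775 ]
True phi 1.6169 0.10802341876586027 [0.8544417  0.02846481]
 t16.88 p [0.5723 0.2147 0.0695] F [-0.8 -0.2  5.6] w 0.0171 g 30.0
```

```bash
cat > press.py <<'E'
from h import *
def avg(phi,n=4):
    a=[]
    for _ in range(n): m.wait(.02);a.append(tan(phi))
    return np.mean(a,0)
phi=1.617
for i in range(40):
    phi-=.004
    m.move_linear(kn(phi),q(phi-np.pi/2),speed=.02)
    f=avg(phi);print("%.4f"%phi,np.round(f,1),round(m.read_force()[2],1))
    if f[0]>4.5: break
rep()
E
python3 press.py
```

```text
1.6130 [2.7 2.3] 4.6
1.6090 [4.2 2. ] 6.8
1.6050 [6.6 2.3] 9.0
 t17.83 p [0.5723 0.2147 0.0695] F [-6.6  2.   9. ] w 0.0171 g 30.0
```

Contact at φ≈1.617, about 2 N per step. Now up to 12–13 N, hold, relax and release.

```bash
cat > press2.py <<'E'
from h import *
def avg(phi,n=4):
    a=[]
    for _ in range(n): m.wait(.02);a.append(tan(phi))
    return np.mean(a,0)
phi=1.605
for i in range(12):
    phi-=.002
    m.move_linear(kn(phi),q(phi-np.pi/2),speed=.02)
    f=avg(phi,3);print("%.4f"%phi,np.round(f,1),round(m.read_force()[2],1))
    if f[0]>12.3: break
for i in range(6): m.wait(.2);print(np.round(tan(phi),1),end=" ")
rep("held")
while phi<1.612:
    phi+=.003
    m.move_linear(kn(phi),q(phi-np.pi/2),speed=.02);f=avg(phi,3);print("%.4f"%phi,np.round(f,1))
    if f[0]<4: break
rep("relaxed")
m.gripper_open();rep("open")
p=kn(phi,.21);m.move_linear(p,speed=.18);rep()
p=tab(1.9);m.move_to([p[0],p[1],.21],QP);rep("over tab")
snap("home")
E
python3 press2.py
```

```text
1.6030 [6.9 1.5] 9.3
1.6010 [7.7 2.1] 10.0
1.5990 [8.3 1.9] 11.7
1.5970 [9.4 1.8] 11.8
1.5950 [10.2  1.5] 12.7
1.5930 [10.7  1.4] 12.8
1.5910 [11.5  1.2] 14.3
1.5890 [13.   0.7] 14.6
[12.8  2.1] [11.8  0.3] [13.2  0.7] [12.8  0.7] [13.3  0.6] [12.5  1.3] held t21.43 p [0.5723 0.2146 0.0694] F [-12.5   1.1  15.4] w 0.0170 g 30.0
1.5920 [11.5  1.8]
1.5950 [10.3  1.5]
1.5980 [8.4 1.8]
1.6010 [7.6 1.7]
1.6040 [6.1 1.6]
1.6070 [4.5 1.7]
1.6100 [3.6 1.8]
relaxed t23.53 p [0.5722 0.2146 0.0695] F [-3.3  1.9  6.7] w 0.0172 g 30.0
open t24.78 p [0.573  0.2147 0.0695] F [-0.4 -0.2 -0.5] w 0.0918 g 0.0
 t25.72 p [0.5723 0.2147 0.209 ] F [-0.3  0.5  0.1] w 0.0917 g 0.0
over tab t26.98 p [0.4762 0.0405 0.2097] F [-0.  -0.7  0.2] w 0.0921 g 0.0
```

View pics/home.png

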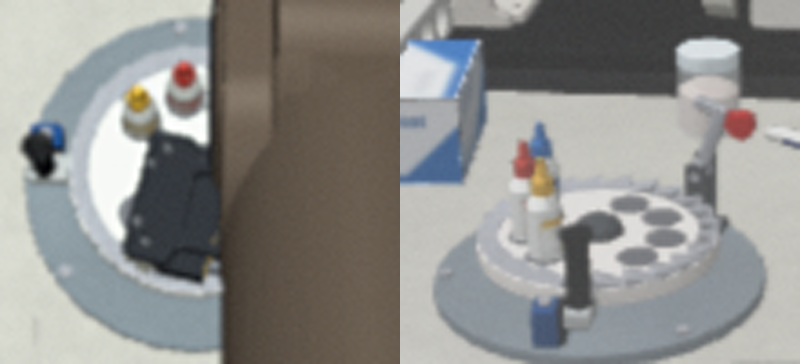

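The lug bears on the stop (side half (563,315)) and the pawl tab is at (740,123). Next I regrasp the tab and flip it back.

Run:
```python
from h import *
print(m.move_linear(tab(1.9,.001),speed=.12,threshold=8));rep("down")
m.close_gripper();rep("closed")
for th in np.linspace(1.9,.25,10)[1:]:
    m.move_linear(tab(th,.001),speed=.07);rep("%.2f"%th)
m.gripper_open();rep("open")
p=tab(.25);p[2]=.25
m.move_linear(p,speed=.18)
m.move_to([.40,-.15,.35],QP);rep("clear")
snap("fin")
```

```text
False
down t28.23 p [0.4766 0.0402 0.09  ] F [ 0.4 -0.5  0.1] w 0.0916 g 0.0
closed t29.42 p [0.4763 0.0411 0.0895] F [ 1.5  4.9 -0.6] w 0.0139 g 30.0
1.72 t29.71 p [0.4838 0.0397 0.0948] F [0.  5.6 0.7] w 0.0137 g 30.0
1.53 t30.00 p [0.4923 0.0382 0.0984] F [-2.   5.8 -0.1] w 0.0140 g 30.0
1.35 t30.29 p [0.5015 0.0365 0.1004] F [-1.5  6.1 -0.4] w 0.0138 g 30.0
1.17 t30.58 p [0.5112 0.0347 0.1007] F [-2.2  5.1 -0.1] w 0.0140 g 30.0
0.98 t30.88 p [0.5209 0.0329 0.0994] F [-1.2  4.3  0.6] w 0.0138 g 30.0
0.80 t31.17 p [0.5304 0.0312 0.0964] F [-0.6  5.1  0.6] w 0.0140 g 30.0
0.62 t31.46 p [0.5391 0.0296 0.0918] F [0.4 4.6 1.3] w 0.0138 g 30.0
0.43 t31.75 p [0.547  0.0281 0.0858] F [2.8 4.6 3.4] w 0.0137 g 30.0
0.25 t32.04 p [0.5536 0.0269 0.0784] F [3.9 3.8 3.5] w 0.0136 g 30.0
open t33.33 p [0.5522 0.0269 0.0778] F [-0.6 -0.9  0. ] w 0.0921 g 0.0
clear t35.44 p [ 0.4008 -0.1487  0.3495] F [-0.5  1.   0.2] w 0.0917 g 0.0
```

View pics/fin.png

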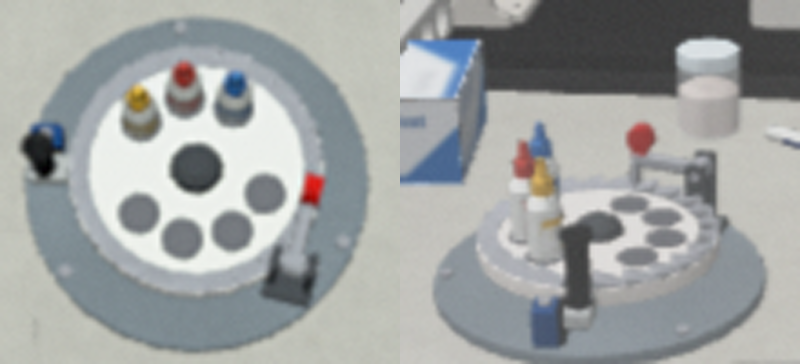

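The pawl is down on the teeth, with the tab at (640,138) and the arm level. I'll check numerically that the carousel hasn't moved since the press.

Run:
```python
import pickle,cv2,numpy as np
g=lambda n,k:cv2.cvtColor(pickle.load(open(f"{n}_{k}.pkl","rb"))["frame"],cv2.COLOR_RGB2GRAY).astype(np.float32)
a,b=g("home","side"),g("fin","side")
for s in[(slice(200,236),slice(270,310)),(slice(175,215),slice(270,300))]:
    print(cv2.phaseCorrelate(a[s],b[s],cv2.createHanningWindow(a[s].shape[::-1],cv2.CV_32F)),np.abs(a[s]-b[s]).mean())
a,b=g("home","top"),g("fin","top");s=(slice(170,205),slice(260,295))
print(cv2.phaseCorrelate(a[s],b[s],cv2.createHanningWindow(a[s].shape[::-1],cv2.CV_32F)),np.abs(a[s]-b[s]).mean())
```

```text
((0.08088485695217784, -0.014262891945936218), 1.0097305628988478) 0.48327443
((0.034089426096546305, 0.019842670646308846), 1.000653666059176) 0.33458012
((-0.0959613912200048, -0.1099273565238228), 0.9627122246188882) 16.297142
```

```bash
python3 -c "
from cell import manip as m
print(m.hand_in())"
```

```text
the job is handed in; nothing more can be done
None
```

The job is handed in, with no verdict returned: I flipped the pawl clear, turned the carousel back to the stop, held it there about 1.2 s at 12–13 N on the wrist sensor (highest reading 13.3 N), and flipped the pawl back onto the teeth; the final pictures show the carousel still home to within about 0.3 mm, at 35 s of the 72 s allowed.

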